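# Turn over and sort the voltage regulators by their back mark

### The job

Motorcycle voltage regulators, look-alike from the finned side, are sorted in the sloping blue rack by a paint mark hidden on their flat back; the green one already lies right, back up. Turn over each of the two that still lie fins up, read its red or yellow mark, and leave it back up, fully seated in the bay whose front card has that colour (a plain-card bay may be used to park one on the way). Lower them in without letting them fall, let go, and leave the green one and everything else on the counter alone.

Things in the scene. Friction and masses are not known exactly. Their poses are not given: they have to be found in the camera images.
- unit_red_mid (a point): Centre of the regulator with the red mark on its back; from the fins all look alike. Finned aluminium block 100 x 54 x 28 mm plus a 12 mm ear (32 wide, 10 thick) at each end: 124 mm long. Own axes: x along its length, y across the 54 mm width (plain parallel sides, to grip), z out of the fins. Starts fins up in a bay: x down the slope, z 50 degrees from vertical; turned over, z is at 130 degrees.
- unit_yellow_mid (a point): Centre of the regulator with the yellow mark on its back; from the fins all look alike. Finned aluminium block 100 x 54 x 28 mm plus a 12 mm ear (32 wide, 10 thick) at each end: 124 mm long. Own axes: x along its length, y across the 54 mm width (plain parallel sides, to grip), z out of the fins. Starts fins up in a bay: x down the slope, z 50 degrees from vertical; turned over, z is at 130 degrees.
- unit_green_mid (a point): Centre of the regulator with the green mark on its back; from the fins all look alike. Finned aluminium block 100 x 54 x 28 mm plus a 12 mm ear (32 wide, 10 thick) at each end: 124 mm long. Own axes: x along its length, y across the 54 mm width (plain parallel sides, to grip), z out of the fins. Already turned over and seated in its own bay: z is 130 degrees from vertical. To be left there.
- unit_red: The same regulator (same origin, same axes), 0.17 to 0.35 kg. Its flat black back is the -z face; the round red mark on it is 33 mm across, centred 16 mm from the middle towards +x.
- unit_yellow: The same regulator (same origin, same axes), 0.17 to 0.35 kg. Its flat black back is the -z face; the round yellow mark on it is 33 mm across, centred 16 mm from the middle towards +x.
- unit_green: The same regulator (same origin, same axes), 0.17 to 0.35 kg. Its flat black back is the -z face; the round green mark on it is 33 mm across, centred 16 mm from the middle towards +x.
- place_red (a point): Where the centre of a regulator lies when seated in the bay behind the red card (64 x 40 mm, on the ledge at the bay's foot, about 82 mm along +x and 55 mm below this point). Frame: x level, away from the robot, square to the row; y along the row; z up. 
- place_yellow (a point): Where the centre of a regulator lies when seated in the bay behind the yellow card (64 x 40 mm, on the ledge at the bay's foot, about 82 mm along +x and 55 mm below this point). Frame: x level, away from the robot, square to the row; y along the row; z up. 
- place_green (a point): Where the centre of a regulator lies when seated in the bay behind the green card (64 x 40 mm, on the ledge at the bay's foot, about 82 mm along +x and 55 mm below this point). Frame: x level, away from the robot, square to the row; y along the row; z up. 
- place_plain_a (a point): Where the centre of a regulator lies when seated in the bay behind the first plain white card (64 x 40 mm, on the ledge at the bay's foot, about 82 mm along +x and 55 mm below this point). Frame: x level, away from the robot, square to the row; y along the row; z up. For no colour; may be used to park a regulator.
- place_plain_b (a point): Where the centre of a regulator lies when seated in the bay behind the second plain white card (64 x 40 mm, on the ledge at the bay's foot, about 82 mm along +x and 55 mm below this point). Frame: x level, away from the robot, square to the row; y along the row; z up. As the other plain bay.
- rack: Fixed blue rack, 575 mm long, five bays 115 mm apart in a row along its y; origin on the table under its middle. Every bay slopes down 50 degrees along +x (away from the robot): a regulator lies in it leaning 40 degrees from vertical, its upper end nearer the robot, all below 135 mm. Three bays start with a regulator (one already turned and right), two are empty; a bay with a coloured card may start with the wrong regulator in it.
- bay_foot (a point): Foot of the bay nearest +y, where rib meets lip. A bay is a raised rib 42 mm wide, 108 mm up the slope and 12 mm proud of the back board; at its foot a lip square to the slope, 24 mm off the rib, carries the regulator's lower end. Two cheeks 70 mm apart, 24 mm off the rib, guard only the lowest 30 mm of the slope; the rest of the regulator's sides is free for fingers.
- carton_mid (a point): Middle of the small red and brown carton standing between robot and rack, 46 x 60 mm, 95 mm tall. To be left alone.
- oil_mid (a point): Middle of the black oil bottle, 72 mm across, 200 mm tall, left of the rack. To be left alone.
- spray_mid (a point): Middle of the spray can, 60 mm across, 170 mm tall, right of the rack. To be left alone.
- piston_mid (a point): Middle of an aluminium piston, 54 mm across, 50 mm tall, between robot and rack. To be left alone.
- jar_mid (a point): Middle of a clear jar, 64 mm across, 65 mm tall, between robot and rack. To be left alone.
- sprocket_mid (a point): Middle of a sprocket lying flat, 115 mm across, 12 mm tall, beyond the rack. To be left alone.
- screwdriver_grip (a point): Grip of a 200 mm screwdriver lying flat beyond the rack. To be left alone.
- wrench_grip (a point): Grip of a 180 mm wrench lying flat between robot and rack. To be left alone.
Things that resemble listed ones, but are neither listed nor needed, are in the scene too. Several things look just like the part that bears place_yellow: the one meant starts farthest from the robot's base. Leave any pink look-alike of the unit_yellow alone.

How it is judged:
At the end, for the whole second after the job is handed in: Each of the three regulators lies in the bay with the card of its mark's colour, its centre within 15 mm in x and z and 20 mm along the row of the seated point, its finned face turned away below (z axis 120 to 140 degrees from vertical, so the mark faces up), at rest and not touched by the fingers (x of unit_red_mid in the frame of place_red between -0.015 and 0.015 m and y of unit_red_mid in the frame of place_red between -0.02 and 0.02 m and z of unit_red_mid in the frame of place_red between -0.015 and 0.015 m and angle between unit_red_mid's own z axis and vertical between 2.09 and 2.45 rad and linear speed of each of unit_red, unit_yellow, unit_green below 0.02 m/s and contact force between the fingers and unit_red below 0.1 N and x of unit_yellow_mid in the frame of place_yellow between -0.015 and 0.015 m and y of unit_yellow_mid in the frame of place_yellow between -0.02 and 0.02 m and z of unit_yellow_mid in the frame of place_yellow between -0.015 and 0.015 m and angle between unit_yellow_mid's own z axis and vertical between 2.09 and 2.45 rad and contact force between the fingers and unit_yellow below 0.1 N and x of unit_green_mid in the frame of place_green between -0.015 and 0.015 m and y of unit_green_mid in the frame of place_green between -0.02 and 0.02 m and z of unit_green_mid in the frame of place_green between -0.015 and 0.015 m and angle between unit_green_mid's own z axis and vertical between 2.09 and 2.45 rad and contact force between the fingers and unit_green below 0.1 N).
It fails at once if the red-marked regulator is let fall: faster than 0.7 m/s with no finger on it (linear speed of unit_red above 0.7 m/s and contact force between the fingers and unit_red below 0.05 N).
It fails at once if the yellow-marked regulator is let fall: faster than 0.7 m/s with no finger on it (linear speed of unit_yellow above 0.7 m/s and contact force between the fingers and unit_yellow below 0.05 N).
It fails at once if the green-marked regulator is let fall: faster than 0.7 m/s with no finger on it (linear speed of unit_green above 0.7 m/s and contact force between the fingers and unit_green below 0.05 N).
It fails at once if the green-marked regulator or any of the eight other things standing about is moved more than 25 mm (distance of any of carton_mid, oil_mid, spray_mid, piston_mid, jar_mid, sprocket_mid, screwdriver_grip, wrench_grip, unit_green_mid from where it was at the start of the episode above 0.025 m).
It also fails if it takes over 72 s, if anything falls off the work surface, if the arm or the gripper's body presses on something with over 40 N, if the wrist force passes 120 N, or if a joint passes its speed limit or range.

### The arm

A 6-joint arm with a two-finger parallel gripper is mounted at the origin on the work surface. World frame = base frame: x ahead of the robot, y to its left, z up, the work surface at z = 0. Lengths are in m, angles in rad, forces in N, time in s.
With the tool pointing down it reaches from about 0.25 to 0.775 m from the base axis. Payload 4 kg.
Tool frame: the origin (TCP) lies on the centre line of the jaws, within the pads' length; the fingertips stand 25 mm ahead of it and the grasp point (between the pads) lies 6 mm ahead of it; z points along the fingers, y is the line along which they close (so a half turn about z gives the same grasp; the last joint's range is limited). The gripper opens to 94 mm and grips with 3 to 60 N. Pads are 16 mm wide; open, the fingers measure 119 mm over their backs; the gripper's body (75 mm by 177 mm) begins 78 mm behind the grasp point.
Start: joints at [1.186, 0.087, 1.371, -0, 1.684, -0.103], TCP at [0.153, 0.528, 0.206] pointing down, gripper open.
Joint ranges: [-3.1, 3.1], [-0.76, 2.03], [0.27, 2.55], [-1.08, 4.22], [0.17, 2.65], [-2.57, 2.57]. Speed limits (rad/s): [2.79, 2.79, 3.14, 3.14, 3.14, 3.14].

### API

Orientations are given as [roll, pitch, yaw] about the fixed x, y, z axes, in that order (R = Rz(yaw) Ry(pitch) Rx(roll)).
In Python, from bench import robot, imaging gives the robot as it stands. The module is installed in compiled form; this text tells all that it offers.
- The arm moves only by the tool drive_tool, never from a script. Its argument "series" is a list of rows, each a list of 3 entries, a list of its own where there are three numbers: the finger opening in m, from 0 to 0.094, then the shift along the tool's x, y, z in m, then the turn, a rotation vector about the tool's x, y, z in rad. A call has 1 to 5 rows; each row is the pose to reach, as a shift and turn from the pose commanded when the call began, along the tool's axes at that moment; what a row does not reach only later rows make up. A row lasts 1/8 s, in which the tool goes at most 62.5 mm and 10.7 degrees, less where a joint would pass 70% of its speed; a pose out of reach is approached as far as the arm can. A call with a gripper value outside its range is refused whole. The fingers move at their own pace and stop on an object; the grip force is fixed at half the most. Time passes only in rows, so rows that repeat a pose let the fingers close. It gives the time, the measured TCP pose, the force, the opening and the grip force at its end, in the units of the state.
- robot.get_obs(): the state, without advancing time (a new reading comes with each control period).
- imaging.snapshot(name): name is "side" or "top" or "wrist"; returns the picture (480x640x3 uint8, red, green, blue); there is no depth.
- imaging.get_calibration(name): a dict with "intrinsics" (3x3 intrinsics, pixels), "k1" (the pictures are not rectified: a ray, as slopes to the right and down, at radius r is drawn at 1 + k1 r^2 times it, then the intrinsics apply), "position" and "rotation" of the camera in the world. Camera axes: x right, y up, looking along -z (the intrinsics and any distortion apply to the point x, -y, -z); pixel columns grow to the right and rows downward; lengths in m; the calibration is good to about 2 mm. A picture is of the moment at which its call begins: read the wrist's pose just before it. get_calibration takes no time and is no camera call; for the wrist camera it gives the pose at the moment of the call.
- robot.close_job(): hands the job in; it is judged then, once.
The state is a dict: "time": time; "joint_positions": joint angles; "qvel": joint speeds; "joint_torque": joint torques, N m; "tool_pos": TCP position; "ee_rot": TCP orientation; "wrist_force": force on the tool from outside, world axes, zero at the start; "wrist_torque": the same for the moment, N m; "width": finger opening in m; "finger_force": force on a finger pad.
Only numpy, scipy, OpenCV 4.12 (cv2) and the standard library are available. Lean on these libraries where they do the work, as an engineer would, in place of code of your own. Each camera call takes 0.05 s, during which the arm holds its last target. There are 200 camera calls.

## Working session

There is one attempt and no reset: what is moved stays moved. The work goes in short steps, Python scripts to look and compute and a tool call to move; the robot and the scene stay as the last step left them, time stands still between calls to the robot, and variables do not carry over. Pictures are saved under pics/ and viewed, at most 10 in all, crops included, and the job is handed in when it is done.

Besides the shell and the picture viewer there is one more tool, called after ">>>" as a command line: name --argument value ..., lists and objects as JSON in quotes. drive_tool: Moves the arm, as the interface text tells. Its arguments: {"type":"object","properties":{"series":{"type":"array"}},"required":["series"]}

```bash
mkdir -p pics
cat > h.py <<'E'
import numpy as np, cv2
from bench import robot, imaging
from scipy.spatial.transform import Rotation as R
def snap(n,f=None):
    im=imaging.snapshot(n)
    if f: cv2.imwrite('pics/'+f,im[:,:,::-1])
    return im
def ray(n,u,v,cal=None):
    c=cal or imaging.get_calibration(n); K=np.array(c['intrinsics']);k=c['k1']
    p=np.array([(u-K[0,2])/K[0,0],(v-K[1,2])/K[1,1]]); q=p.copy()
    for _ in range(20): q=p/(1+k*(q@q))
    d=np.array(c['rotation'])@np.array([q[0],-q[1],-1]); return np.array(c['position']),d/np.linalg.norm(d)
def onz(n,u,v,z,cal=None):
    o,d=ray(n,u,v,cal); return o+d*(z-o[2])/d[2]
def proj(n,P,cal=None):
    c=cal or imaging.get_calibration(n); K=np.array(c['intrinsics'])
    q=np.array(c['rotation']).T@(np.array(P)-np.array(c['position'])); s=np.array([q[0],-q[1]])/-q[2]
    s=s*(1+c['k1']*(s@s)); return np.array([K[0,0]*s[0]+K[0,2],K[1,1]*s[1]+K[1,2]])
E
python3 - <<'E'
from h import *
a=snap('top','top1.png');b=snap('side','side1.png')
for n in('top','side','wrist'):
    c=imaging.get_calibration(n);print(n,np.round(c['position'],3),np.round(c['rotation'],3).tolist(),np.round(c['intrinsics'],1).tolist(),c['k1'])
print(robot.get_obs())
E
```

```text
top [0.425 0.057 1.248] [0.058, -0.016, -1.597] [[537.6, 0.0, 316.4], [0.0, 537.6, 244.5], [0.0, 0.0, 1.0]] 0.056631966802324935
side [0.29  0.944 0.886] [0.842, 0.007, -2.92] [[572.1, 0.0, 318.0], [0.0, 572.1, 236.9], [0.0, 0.0, 1.0]] 0.0192739172717905
wrist [0.072 0.553 0.385] [-0.292, 0.002, 1.288] [[421.6, 0.0, 317.2], [0.0, 421.6, 237.3], [0.0, 0.0, 1.0]] -0.03940198365886083
{'time': 0.1, 'joint_positions': array([ 1.18592011e+00,  8.78707997e-02,  1.37206354e+00, -3.30856509e-05,
        1.68358915e+00, -1.03112513e-01]), 'qvel': array([-8.57214473e-05,  5.84919588e-05, -5.02465041e-03, -1.30787959e-03,
        4.46247497e-05, -7.53227682e-04]), 'joint_torque': array([ 1.78501010e-03, -3.41253126e+01, -3.03300583e+01,  7.20106345e-02,
        3.04176961e-02, -1.24116491e-04]), 'tool_pos': array([0.15276878, 0.52785828, 0.20444692]), 'ee_rot': array([-3.13966869e+00, -1.66032861e-04,  2.85982510e+00]), 'wrist_force': array([ 0.87825126, -1.3390687 ,  0.47749431]), 'wrist_torque': array([-0.02758425, -0.06052209, -0.01834908]), 'finger_force': 0.0, 'width': 0.09392814654026858}
```

View pics/top1.png

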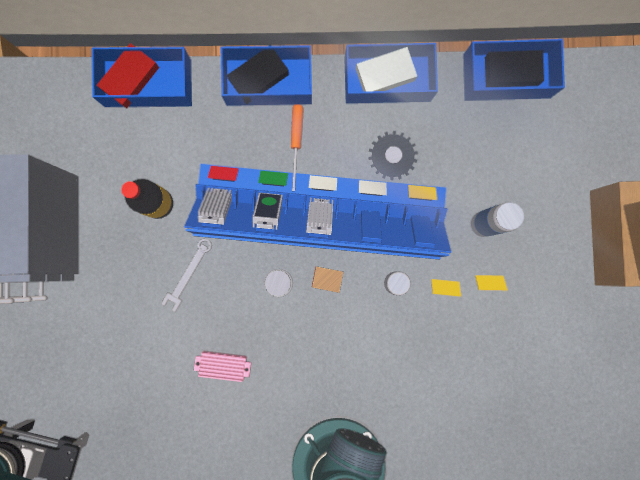

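View pics/side1.png

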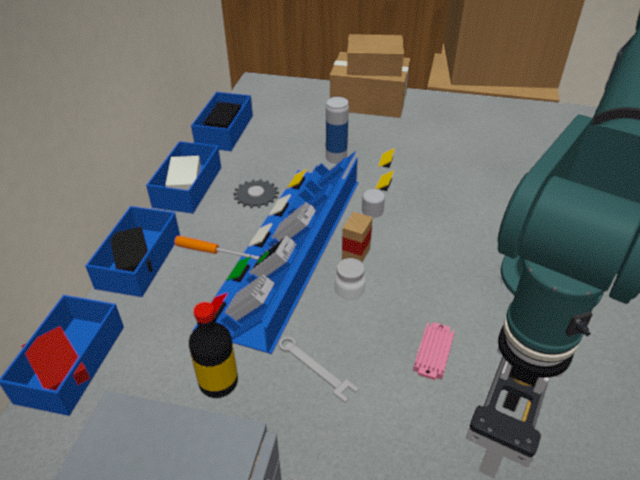

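The top view shows the rack's bays from left (+y) to right, by card:

| Bay | Card pixel (top) | Contents |
|---|---|---|
| Red | (222,173) | unit, fins up |
| Green | (272,178) | turned unit, green mark |
| Plain | (322,183) | unit, fins up |
| Plain | (372,188) | empty |
| Yellow | (422,192) | empty |

Three things could be the yellow card: (422,192) on the rack, and two loose ones at (446,288) and (491,283). The one at (422,192) fits because it is farthest from the base and sits on the rack ledge. The pink unit at (222,366) is a decoy.

Run:
```python
from h import *
t=cv2.imread('pics/top1.png');s=cv2.imread('pics/side1.png')
def blobs(im,lo,hi,box,amin):
    h=cv2.cvtColor(im,cv2.COLOR_BGR2HSV);m=cv2.inRange(h,lo,hi);k=np.zeros_like(m);x0,y0,x1,y1=box;k[y0:y1,x0:x1]=m[y0:y1,x0:x1]
    n,l,st,c=cv2.connectedComponentsWithStats(k);return [(np.round(c[i],1),st[i,4],st[i,:4]) for i in range(1,n) if st[i,4]>amin]
C={'red':((0,150,60),(8,255,255)),'green':((50,120,40),(80,255,255)),'white':((0,0,185),(180,60,255)),'yellow':((20,120,100),(32,255,255))}
bt=(195,160,450,250);bs=(200,160,350,330)
for n,(lo,hi) in C.items():
    print(n,'TOP',[(b[0].tolist(),b[1]) for b in blobs(t,lo,hi,bt,60)])
    print('   SIDE',[(b[0].tolist(),b[1],b[2].tolist()) for b in blobs(s,lo,hi,bs,30)])
cv2.imwrite('pics/crop1.png',np.vstack([cv2.resize(t[150:270,180:460],None,fx=2.6,fy=2.6,interpolation=3),cv2.resize(s[165:270,220:410],(728,280),interpolation=3)])[:600])
```

```text
red TOP []
   SIDE [([345.9, 243.9], np.int32(77), [343, 237, 7, 15]), ([209.1, 309.5], np.int32(346), [200, 296, 24, 28])]
green TOP [([272.6, 177.7], np.int32(343)), ([268.5, 200.6], np.int32(97))]
   SIDE [([262.9, 256.8], np.int32(55), [257, 251, 12, 13]), ([238.3, 268.8], np.int32(212), [227, 257, 24, 23])]
white TOP [([293.9, 175.3], np.int32(63)), ([322.7, 182.5], np.int32(339)), ([372.3, 187.3], np.int32(338)), ([206.4, 220.2], np.int32(79)), ([264.7, 222.1], np.int32(179)), ([318.5, 229.4], np.int32(145))]
   SIDE [([279.1, 205.0], np.int32(63), [271, 198, 15, 15]), ([260.2, 234.4], np.int32(74), [252, 225, 18, 18])]
yellow TOP [([423.1, 191.6], np.int32(290))]
   SIDE [([296.7, 178.5], np.int32(126), [288, 169, 18, 18])]
```

View pics/crop1.png

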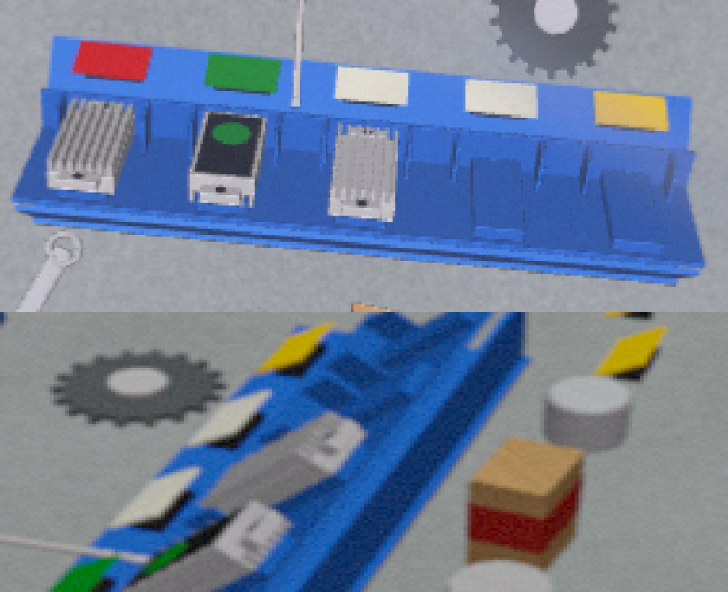

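The crop confirms that the real yellow card is the one on the rack ledge, with the empty bay behind it. The loose yellow cards lie flat on the table. Next I triangulate the cards.

Run:
```python
from h import *
def tri(a,b):
    o,d=ray('top',*a);p,e=ray('side',*b)
    A=np.stack([d,-e],1);x=np.linalg.lstsq(A,p-o,rcond=None)[0];P,Q=o+d*x[0],p+e*x[1];return (P+Q)/2,np.linalg.norm(P-Q)
for n,a,b in [('g',(272.6,177.7),(238.3,268.8)),('w1',(322.7,182.5),(260.2,234.4)),('w2',(372.3,187.3),(279.1,205)),('y',(423.1,191.6),(296.7,178.5)),('greenmark',(268.5,200.6),(262.9,256.8))]:
    P,e=tri(a,b);print(n,P.round(4),round(e,4))
cs={'r':(222.5,173.3),'g':(272.6,177.7),'w1':(322.7,182.5),'w2':(372.3,187.3),'y':(423.1,191.6)}
Q={k:onz('top',*v,0.03) for k,v in cs.items()}
for k in Q: print(k,Q[k].round(4))
# upper-edge of units: ear ends bottoms in top view
for k,a in [('redbay ear',(206.4,220.2)),('green ear',(264.7,222.1)),('plain ear',(318.5,229.4))]: print(k,onz('top',*a,0.125).round(4))
```

```text
Traceback (most recent call last):
numpy.exceptions.AxisError: axis 1 is out of bounds for array of dimension 1
```

```bash
sed -i "s/np.array(c\['rotation'\])/R.from_euler('xyz',c['rotation']).as_matrix()/" h.py
cat > m1.py <<'E'
from h import *
def tri(a,b):
    o,d=ray('top',*a);p,e=ray('side',*b)
    A=np.stack([d,-e],1);x=np.linalg.lstsq(A,p-o,rcond=None)[0];P,Q=o+d*x[0],p+e*x[1];return (P+Q)/2,np.linalg.norm(P-Q)
for n,a,b in [('g',(272.6,177.7),(238.3,268.8)),('w1',(322.7,182.5),(260.2,234.4)),('w2',(372.3,187.3),(279.1,205)),('y',(423.1,191.6),(296.7,178.5)),('greenmark',(268.5,200.6),(262.9,256.8))]:
    P,e=tri(a,b);print(n,P.round(4),round(e,4))
cs={'r':(222.5,173.3),'g':(272.6,177.7),'w1':(322.7,182.5),'w2':(372.3,187.3),'y':(423.1,191.6)}
Q={k:onz('top',*v,0.03) for k,v in cs.items()}
for k in Q: print(k,Q[k].round(4))
for k,a in [('redbay ear',(206.4,220.2)),('green ear',(264.7,222.1)),('plain ear',(318.5,229.4))]: print(k,onz('top',*a,0.125).round(4))
E
python3 m1.py
```

```text
g [0.6535 0.1332 0.0186] 0.0003
w1 [0.6395 0.0182 0.0203] 0.0003
w2 [ 0.6261 -0.0958  0.0195] 0.0011
y [ 0.6128 -0.213   0.0176] 0.0005
greenmark [0.5927 0.1399 0.0728] 0.0002
r [0.6637 0.2459 0.03  ]
g [0.6512 0.1324 0.03  ]
w1 [0.6376 0.0184 0.03  ]
w2 [ 0.6239 -0.0946  0.03  ]
y [ 0.6111 -0.2103  0.03  ]
redbay ear [0.5471 0.2663 0.125 ]
green ear [0.5403 0.1451 0.125 ]
plain ear [0.5222 0.0329 0.125 ]
```

```bash
cat >> h.py <<'E'
YAW=np.arctan2(-.1166,.9932);XH=np.array([np.cos(YAW),np.sin(YAW),0]);YH=np.array([-np.sin(YAW),np.cos(YAW),0]);ZH=np.array([0,0,1.])
a=np.radians(50);D=np.cos(a)*XH-np.sin(a)*ZH
PG=np.array([.572,.1424,.075]);BAY={'r':PG+.1152*YH,'g':PG,'w1':PG-.1152*YH,'w2':PG-.2304*YH,'y':PG-.3456*YH}
def orient(s=1): y=s*YH; return R.from_matrix(np.stack([np.cross(y,D),y,D],1))
def rel(P,Rt,P0=None,R0=None):
    o=robot.get_obs(); P0=o['tool_pos'] if P0 is None else P0; R0=R.from_euler('xyz',o['ee_rot']) if R0 is None else R0
    return np.round(R0.inv().apply(np.array(P)-P0),4).tolist(),np.round((R0.inv()*Rt).as_rotvec(),4).tolist()
def st():
    o=robot.get_obs();print('t',o['time'],'q',o['joint_positions'].round(2),'P',o['tool_pos'].round(4),'rpy',o['ee_rot'].round(3),'F',o['wrist_force'].round(1),'w',round(o['width'],4),'f',round(o['finger_force'],1));return o
E
python3 - <<'E'
from h import *
print(BAY)
for nm,u,v,z in [('oil',131,190,.2),('spray',509,215,.17),('carton',328,279,.095),('jar',278,283,.065),('pist',398,283,.05)]: print(nm,onz('top',u,v,z).round(3))
P=BAY['r']+.004*YH-D*.19; print(P,rel(P,orient(1)))
E
```

```text
{'r': array([0.58543204, 0.25681425, 0.075     ]), 'g': array([0.572 , 0.1424, 0.075 ]), 'w1': array([0.55856796, 0.02798575, 0.075     ]), 'w2': array([ 0.54513592, -0.0864285 ,  0.075     ]), 'y': array([ 0.53170388, -0.20084275,  0.075     ])}
oil [0.601 0.396 0.2  ]
spray [ 0.538 -0.35   0.17 ]
carton [0.418 0.015 0.095]
jar [0.412 0.123 0.065]
pist [ 0.405 -0.143  0.05 ]
[0.4646018  0.27502698 0.22054844] ([-0.3698, -0.1562, -0.0159], [-0.0594, -0.6968, -0.1575])
```

>>> drive_tool --series '[[0.094, [-0.06, -0.03, -0.02], [-0.01, -0.1, -0.03]], [0.094, [-0.12, -0.055, -0.04], [-0.02, -0.24, -0.05]], [0.094, [-0.18, -0.08, -0.045], [-0.03, -0.38, -0.08]], [0.094, [-0.235, -0.105, -0.045], [-0.04, -0.5, -0.1]], [0.094, [-0.29, -0.13, -0.035], [-0.05, -0.6, -0.13]]]'

```text
time: 0.72
tool_pos: [0.3876, 0.3298, 0.2427]
ee_rot: [3.129, 0.606, 2.992]
wrist_force: [0.3, -0.6, 0.1]
width: 0.0938
finger_force: 0.0
```

Run:
```python
from h import *
st();P=BAY['r']+.004*YH-D*.19; print(P,rel(P,orient(1)))
```

```text
t 0.725 q [ 0.94 -0.24  1.73 -0.53  1.37 -0.45] P [0.3876 0.3298 0.2427] rpy [3.129 0.606 2.992] F [ 0.3 -0.6  0.1] w 0.0938 f 0.0
[0.4646018  0.27502698 0.22054844] ([-0.0567, -0.0435, 0.0657], [-0.0075, -0.0922, -0.0263])
```

>>> drive_tool --series '[[0.094, [-0.03, -0.022, 0.033], [-0.004, -0.046, -0.013]], [0.094, [-0.057, -0.0435, 0.0657], [-0.0075, -0.0922, -0.0263]], [0.094, [-0.057, -0.0435, 0.0657], [-0.0075, -0.0922, -0.0263]]]'

```text
time: 1.1
tool_pos: [0.4634, 0.2724, 0.2167]
ee_rot: [-3.136, 0.691, 3.021]
wrist_force: [-0.2, 0.1, 0.5]
width: 0.0936
finger_force: 0.0
```

Run:
```python
from h import *
st();P=BAY['r']+.004*YH-D*.19; print(P,rel(P,orient(1)))
c=imaging.get_calibration('wrist');im=snap('wrist','w1.png')
for k in 'rg': print(k,proj('wrist',BAY[k],c))
P=BAY['r']+.004*YH-D*.026; print(rel(P,orient(1)))
```

```text
t 1.1 q [ 0.75 -0.27  1.83 -0.56  1.15 -0.58] P [0.4634 0.2724 0.2167] rpy [-3.136  0.691  3.021] F [-0.2  0.1  0.5] w 0.0936 f 0.0
[0.4646018  0.27502698 0.22054844] ([-0.0031, 0.0028, -0.0024], [-0.0077, -0.0076, -0.0027])
r [316.36982499 213.536082  ]
g [188.49749512 213.76974167]
([-0.0035, 0.002, 0.1629], [-0.005, -0.0066, -0.0027])
```

View pics/w1.png

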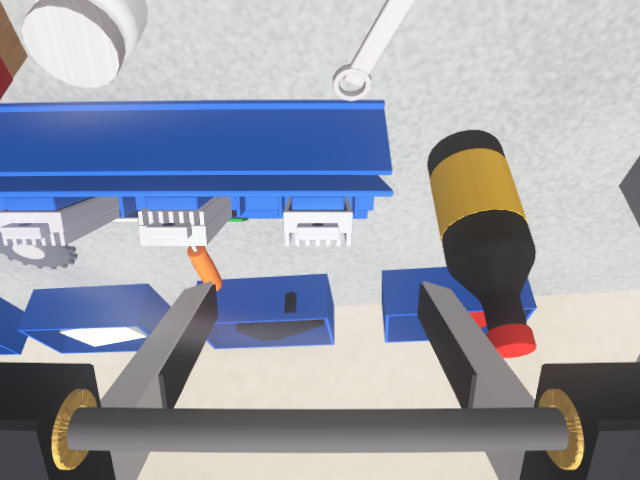

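Wrist view: the red-bay unit's upper end spans u 284–352, v 205–245, and the finger centre is at about 318, so it is laterally aligned. I check the alignment across the slope before advancing.

Run:
```python
from h import *
c=imaging.get_calibration('wrist');N=np.sin(a)*XH+np.cos(a)*ZH
B=BAY['r']
for y in(-.027,.027):
  for n in(-.014,.014): print(y,n,proj('wrist',B-.05*D+y*YH+n*N,c).round(0))
print('green'); 
for y in(-.027,.027):
  for n in(-.014,.014): print(y,n,proj('wrist',BAY['g']-.05*D+y*YH+n*N,c).round(0))
```

```text
-0.027 -0.014 [278. 209.]
-0.027 0.014 [279. 244.]
0.027 -0.014 [348. 209.]
0.027 0.014 [347. 244.]
green
-0.027 -0.014 [131. 210.]
-0.027 0.014 [136. 244.]
0.027 -0.014 [200. 209.]
0.027 0.014 [203. 244.]
```

Run:
```python
import cv2
im=cv2.imread('pics/w1.png')[180:260,110:370];cv2.imwrite('pics/w1c.png',cv2.resize(im,None,fx=3,fy=3,interpolation=2))
```

```text
(no output)
```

View pics/w1c.png

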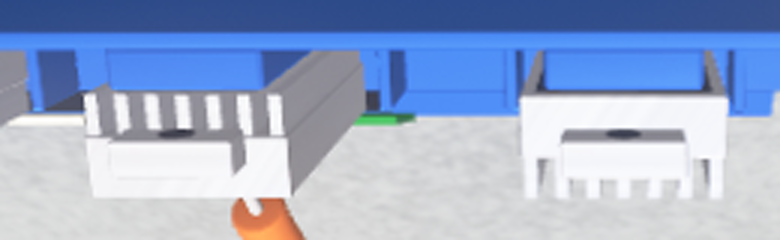

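The red-bay unit matches my estimate to about 1 mm with the +4 mm row shift, so I advance and grip.

>>> drive_tool --series '[[0.094, [-0.004, 0.002, 0.04], [-0.005, -0.0066, -0.0027]], [0.094, [-0.004, 0.002, 0.08], [-0.005, -0.0066, -0.0027]], [0.094, [-0.004, 0.002, 0.115], [-0.005, -0.0066, -0.0027]], [0.094, [-0.004, 0.002, 0.14], [-0.005, -0.0066, -0.0027]], [0.094, [-0.004, 0.002, 0.15], [-0.005, -0.0066, -0.0027]]]'

```text
time: 1.78
tool_pos: [0.5618, 0.2664, 0.1058]
ee_rot: [3.141, 0.699, 3.028]
wrist_force: [-0.3, -0.3, 0.9]
width: 0.0939
finger_force: 0.0
```

Run:
```python
from h import *
st();P=BAY['r']+.004*YH-D*.026; N=np.sin(a)*XH+np.cos(a)*ZH; print(P,rel(P+.001*N,orient(1)))
```

```text
t 1.775 q [ 0.59 -0.03  1.86 -0.59  0.83 -0.57] P [0.5618 0.2664 0.1058] rpy [3.141 0.699 3.028] F [-0.3 -0.3  0.9] w 0.0939 f 0.0
[0.56929994 0.2627356  0.09491716] ([0.0, -0.0028, 0.0134], [0.0029, 0.0007, 0.0021])
```

>>> drive_tool --series '[[0.094, [0.0, -0.002, 0.006], [0.003, 0.0, 0.002]], [0.094, [0.0, -0.002, 0.01], [0.003, 0.0, 0.002]], [0.05, [0.0, -0.002, 0.01], [0.003, 0.0, 0.002]], [0.04, [0.0, -0.002, 0.01], [0.003, 0.0, 0.002]], [0.04, [0.0, -0.002, 0.01], [0.003, 0.0, 0.002]]]'

```text
time: 2.4
tool_pos: [0.5682, 0.263, 0.0999]
ee_rot: [3.14, 0.701, 3.023]
wrist_force: [-0.2, -0.9, -0.0]
width: 0.0676
finger_force: 0.0
```

>>> drive_tool --series '[[0.04, [0.0, 0.0, 0.0], [0.0, 0.0, 0.0]], [0.04, [0.0, 0.0, 0.0], [0.0, 0.0, 0.0]], [0.04, [0.0, 0.0, 0.0], [0.0, 0.0, 0.0]]]'

```text
time: 2.78
tool_pos: [0.5682, 0.2622, 0.0995]
ee_rot: [-3.141, 0.7, 3.024]
wrist_force: [-3.1, -2.7, 3.0]
width: 0.0537
finger_force: 30.0
```

Run:
```python
from h import *
st();P=BAY['r']+.004*YH-D*.026; N=np.sin(a)*XH+np.cos(a)*ZH; print(P,rel(P+.001*N,orient(1)))
```

```text
t 2.775 q [ 0.57 -0.02  1.87 -0.6   0.81 -0.57] P [0.5682 0.2622 0.0995] rpy [-3.141  0.7    3.024] F [-3.1 -2.7  3. ] w 0.0537 f 30.0
[0.56929994 0.2627356  0.09491716] ([0.0011, 0.0007, 0.0042], [-0.0014, 0.0024, -0.0007])
```

>>> drive_tool --series '[[0.04, [0.0, 0.0, -0.015], [0.0, 0.0, 0.0]], [0.04, [0.0, 0.0, -0.045], [0.0, 0.0, 0.0]], [0.04, [0.0, 0.0, -0.085], [0.0, 0.0, 0.0]], [0.04, [-0.02, -0.02, -0.125], [0.0, 0.0, 0.0]], [0.04, [-0.05, -0.06, -0.15], [0.0, 0.0, 0.0]]]'

```text
time: 3.4
tool_pos: [0.5015, 0.2114, 0.2457]
ee_rot: [3.141, 0.698, 3.028]
wrist_force: [1.0, -0.6, -2.5]
width: 0.0537
finger_force: 29.9
```

>>> drive_tool --series '[[0.04, [-0.02, -0.045, -0.01], [0.0, 0.0, 0.0]], [0.04, [-0.025, -0.09, -0.02], [0.0, 0.0, 0.0]], [0.04, [-0.025, -0.135, -0.02], [0.0, 0.0, 0.0]], [0.04, [-0.025, -0.17, -0.02], [0.0, 0.0, 0.0]], [0.04, [-0.025, -0.17, -0.02], [0.0, 0.0, 0.0]]]'

```text
time: 4.03
tool_pos: [0.4884, 0.0379, 0.2759]
ee_rot: [3.141, 0.698, 3.018]
wrist_force: [-0.6, 1.0, -3.3]
width: 0.0538
finger_force: 29.9
```

Run:
```python
from h import *
st()
```

```text
t 4.025 q [ 0.03 -0.57  1.92 -0.11  1.11 -1.4 ] P [0.4884 0.0379 0.2759] rpy [3.141 0.698 3.018] F [-0.6  1.  -3.3] w 0.0538 f 29.9
```

>>> drive_tool --series '[[0.04, [0.0, 0.0, 0.0], [0.0, 0.0, 0.1]], [0.04, [0.0, 0.0, 0.0], [0.0, 0.0, 0.27]], [0.04, [0.0, 0.0, 0.0], [0.0, 0.0, 0.45]], [0.04, [0.0, 0.0, 0.0], [0.0, 0.0, 0.63]], [0.04, [0.0, 0.0, 0.0], [0.0, 0.0, 0.81]]]'

```text
time: 4.65
tool_pos: [0.4889, 0.042, 0.2758]
ee_rot: [2.593, 0.455, 2.08]
wrist_force: [0.1, 0.0, -2.0]
width: 0.0536
finger_force: 29.9
```

>>> drive_tool --series '[[0.04, [0.0, 0.0, 0.0], [0.0, 0.0, 0.18]], [0.04, [0.0, 0.0, 0.0], [0.0, 0.0, 0.36]], [0.04, [0.0, 0.0, 0.0], [0.0, 0.0, 0.54]], [0.04, [0.0, 0.0, 0.0], [0.0, 0.0, 0.72]], [0.04, [0.0, 0.0, 0.0], [0.0, 0.0, 0.9]]]'

```text
time: 5.28
tool_pos: [0.4889, 0.0421, 0.2757]
ee_rot: [2.45, -0.094, 1.344]
wrist_force: [0.7, -0.1, -2.9]
width: 0.0537
finger_force: 29.9
```

>>> drive_tool --series '[[0.04, [0.0, 0.0, 0.0], [0.0, 0.0, 0.18]], [0.04, [0.0, 0.0, 0.0], [0.0, 0.0, 0.36]], [0.04, [0.0, 0.0, 0.0], [0.0, 0.0, 0.54]], [0.04, [0.0, 0.0, 0.0], [0.0, 0.0, 0.72]], [0.04, [0.0, 0.0, 0.0], [0.0, 0.0, 0.9]]]'

```text
time: 5.9
tool_pos: [0.4889, 0.0421, 0.2757]
ee_rot: [2.745, -0.589, 0.532]
wrist_force: [0.1, 0.0, -2.1]
width: 0.054
finger_force: 29.9
```

>>> drive_tool --series '[[0.04, [0.0, 0.0, 0.0], [0.0, 0.0, 0.18]], [0.04, [0.0, 0.0, 0.0], [0.0, 0.0, 0.36]], [0.04, [0.0, 0.0, 0.0], [0.0, 0.0, 0.48]], [0.04, [0.0, 0.0, 0.0], [0.0, 0.0, 0.53]], [0.04, [0.0, 0.0, 0.0], [0.0, 0.0, 0.53]]]'

```text
time: 6.52
tool_pos: [0.489, 0.0418, 0.276]
ee_rot: [3.141, -0.698, -0.113]
wrist_force: [0.2, 0.4, -3.2]
width: 0.0537
finger_force: 29.9
```

Run:
```python
from h import *
st(); c=imaging.get_calibration('wrist')
w=snap('wrist','w2.png');t=snap('top')
cv2.imwrite('pics/both.png',np.hstack([cv2.resize(w,(400,300)),cv2.resize(t[140:290,210:410],(400,300))])[:,:,::-1])
for k in ('w2','y'):
  P=BAY[k]+.003*YH-D*.13; print(k,rel(P,orient(-1)))
```

```text
t 6.525 q [ 0.04 -0.57  1.91 -0.11  1.11  1.74] P [0.489  0.0418 0.276 ] rpy [ 3.141 -0.698 -0.113] F [ 0.2  0.4 -3.2] w 0.0537 f 29.9
w2 ([-0.0759, 0.1173, 0.0696], [-0.0009, -0.0006, 0.0025])
y ([-0.0762, 0.2325, 0.0695], [-0.0009, -0.0006, 0.0025])
```

View pics/both.png

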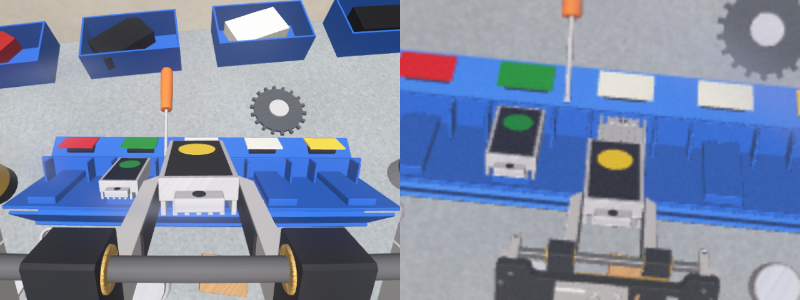

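The mark on this unit reads yellow, so it goes to the yellow-card bay at (422,192) top. I move above that bay first.

```bash
cat >> h.py <<'E'
N=np.sin(a)*XH+np.cos(a)*ZH
REF=np.array([.5682,.2622,.0995])  # TCP with unit seated in red bay
def seat(k,dy=.002,n=.003,back=0.):
    off=REF-BAY['r']; return BAY[k]+dy*YH+(off@D)*D+(off@N+n)*N-back*D
E
python3 - <<'E'
from h import *
off=REF-BAY['r'];print('D,N,Y',off@D,off@N,off@YH)
print(seat('y'),rel(seat('y',n=.008,back=.13),orient(-1)))
E
```

```text
D,N,Y -0.030172728214593797 0.002156776509969275 0.0033398025440159744
[ 0.51659808 -0.19705562  0.10142836] ([-0.066, 0.2335, 0.0393], [-0.0009, -0.0006, 0.0025])
```

>>> drive_tool --series '[[0.04, [0.0, 0.03, 0.0], [0.0, 0.0, 0.0]], [0.04, [0.0, 0.08, 0.0], [0.0, 0.0, 0.0]], [0.04, [-0.01, 0.13, 0.005], [0.0, 0.0, 0.0]], [0.04, [-0.025, 0.18, 0.015], [0.0, 0.0, 0.0]], [0.04, [-0.045, 0.22, 0.025], [-0.001, -0.001, 0.0025]]]'

```text
time: 7.25
tool_pos: [0.4449, -0.1783, 0.2295]
ee_rot: [3.139, -0.7, -0.118]
wrist_force: [-0.0, -1.1, -3.9]
width: 0.0539
finger_force: 29.9
```

>>> drive_tool --series '[[0.04, [-0.02, 0.0135, 0.014], [0.0, 0.0, 0.0]], [0.04, [-0.021, 0.0135, 0.014], [0.0, 0.0, 0.0]], [0.04, [-0.021, 0.0135, 0.014], [0.0, 0.0, 0.0]]]'

```text
time: 7.62
tool_pos: [0.4376, -0.1883, 0.2064]
ee_rot: [3.141, -0.701, -0.118]
wrist_force: [-0.5, -0.1, -3.9]
width: 0.0538
finger_force: 29.9
```

Run:
```python
from h import *
st();print(rel(seat('y',n=.008,back=.13),orient(-1)),rel(seat('y'),orient(-1)))
c=imaging.get_calibration('wrist');w=snap('wrist','w3.png')
print('rib top edge',[proj('wrist',BAY['y']-.046*D-.014*N+s*.021*YH,c).round(0).tolist() for s in(-1,1)],'card',proj('wrist',[.6128,-.213,.0186],c).round(0))
```

```text
t 7.625 q [-0.86 -0.58  2.06  0.5   1.16  0.74] P [ 0.4376 -0.1883  0.2064] rpy [ 3.141 -0.701 -0.118] F [-0.5 -0.1 -3.9] w 0.0538 f 29.9
([-0.0016, -0.0005, 0.0015], [0.0014, -0.0027, -0.0006]) ([-0.0069, -0.0007, 0.1315], [0.0014, -0.0027, -0.0006])
rib top edge [[349.0, 266.0], [292.0, 266.0]] card [322. 181.]
```

View pics/w3.png

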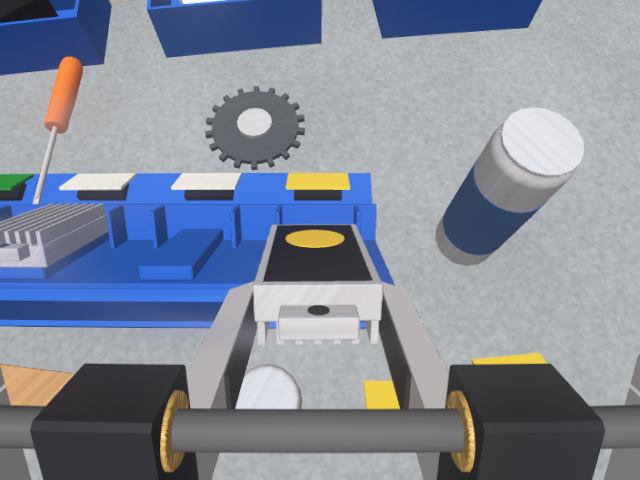

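Wrist view: the card centre is at u≈318, the cheeks at about 279 and 360, and the unit's lower end at about 272–364. They are aligned, so I insert.

>>> drive_tool --series '[[0.04, [-0.002, -0.001, 0.025], [0.0, -0.002, 0.0]], [0.04, [-0.003, -0.001, 0.055], [0.0, -0.002, 0.0]], [0.04, [-0.004, -0.001, 0.085], [0.0, -0.002, 0.0]], [0.04, [-0.005, -0.001, 0.105], [0.0, -0.002, 0.0]], [0.04, [-0.006, -0.001, 0.115], [0.0, -0.002, 0.0]]]'

```text
time: 8.3
tool_pos: [0.5074, -0.1945, 0.1137]
ee_rot: [-3.141, -0.698, -0.116]
wrist_force: [-0.4, 0.2, -2.7]
width: 0.0539
finger_force: 29.9
```

>>> drive_tool --series '[[0.04, [0.0, 0.0, 0.002], [0.0, 0.0, 0.0]], [0.04, [0.0, 0.0, 0.004], [0.0, 0.0, 0.0]]]'

```text
time: 8.55
tool_pos: [0.5093, -0.1962, 0.1118]
ee_rot: [3.14, -0.699, -0.118]
wrist_force: [0.4, -1.0, -3.2]
width: 0.0539
finger_force: 29.9
```

Run:
```python
from h import *
st();print(rel(seat('y',dy=.003),orient(-1)))
```

```text
t 8.55 q [-0.71 -0.32  2.1   0.51  0.83  0.74] P [ 0.5093 -0.1962  0.1118] rpy [ 3.14  -0.699 -0.118] F [ 0.4 -1.  -3.2] w 0.0539 f 29.9
([-0.001, -0.0011, 0.0127], [0.0018, -0.0013, -0.0007])
```

Force is free so far. I keep lowering in small steps.

>>> drive_tool --series '[[0.04, [0.0, -0.001, 0.003], [0.0, 0.0, 0.0]], [0.04, [0.0, -0.001, 0.006], [0.0, 0.0, 0.0]], [0.04, [0.0, -0.001, 0.008], [0.0, 0.0, 0.0]], [0.04, [0.0, -0.001, 0.008], [0.0, 0.0, 0.0]]]'

```text
time: 9.05
tool_pos: [0.5138, -0.1957, 0.104]
ee_rot: [-3.141, -0.697, -0.119]
wrist_force: [-0.1, -0.7, -2.2]
width: 0.0539
finger_force: 29.9
```

>>> drive_tool --series '[[0.04, [0.0, 0.0, 0.001], [0.0, 0.0, 0.0]], [0.04, [0.0, 0.0, 0.002], [0.0, 0.0, 0.0]], [0.04, [0.0, 0.0, 0.002], [0.0, 0.0, 0.0]]]'

```text
time: 9.43
tool_pos: [0.5152, -0.1958, 0.1027]
ee_rot: [-3.141, -0.697, -0.119]
wrist_force: [0.4, 0.1, -2.2]
width: 0.0536
finger_force: 29.9
```

Run:
```python
from h import *
st();print(rel(seat('y',dy=.003),orient(-1)))
```

```text
t 9.425 q [-0.69 -0.3   2.1   0.51  0.8   0.74] P [ 0.5152 -0.1958  0.1027] rpy [-3.141 -0.697 -0.119] F [ 0.4  0.1 -2.2] w 0.0536 f 29.9
([0.0004, 0.0001, 0.002], [0.001, 0.0007, -0.0018])
```

>>> drive_tool --series '[[0.04, [0.0, 0.0, 0.002], [0.0, 0.0, 0.0]], [0.04, [0.0, 0.0, 0.003], [0.0, 0.0, 0.0]], [0.04, [0.0, 0.0, 0.003], [0.0, 0.0, 0.0]]]'

```text
time: 9.8
tool_pos: [0.518, -0.1962, 0.103]
ee_rot: [3.141, -0.701, -0.118]
wrist_force: [-9.0, 3.8, 7.3]
width: 0.0538
finger_force: 30.0
```

>>> drive_tool --series '[[0.04, [-0.001, 0.0, 0.001], [0.0, 0.0, 0.0]], [0.04, [-0.002, 0.0, 0.001], [0.0, 0.0, 0.0]], [0.04, [-0.002, 0.0, 0.001], [0.0, 0.0, 0.0]]]'

```text
time: 10.18
tool_pos: [0.5179, -0.1961, 0.1027]
ee_rot: [3.141, -0.703, -0.117]
wrist_force: [-11.5, 5.1, 11.9]
width: 0.0537
finger_force: 30.1
```

Run:
```python
from h import *
st();print(rel(seat('y',dy=.003),orient(-1)))
```

```text
t 10.175 q [-0.69 -0.29  2.1   0.52  0.79  0.73] P [ 0.5179 -0.1961  0.1027] rpy [ 3.141 -0.703 -0.117] F [-11.5   5.1  11.9] w 0.0537 f 30.1
([-0.0017, 0.0001, 0.0003], [0.0013, -0.0053, -0.0004])
```

The unit is on the lip, since the force points up the slope. I let go.

>>> drive_tool --series '[[0.06, [0.0, 0.0, -0.001], [0.0, 0.0, 0.0]], [0.08, [0.0, 0.0, -0.001], [0.0, 0.0, 0.0]], [0.094, [0.0, 0.0, -0.001], [0.0, 0.0, 0.0]], [0.094, [0.0, 0.0, -0.001], [0.0, 0.0, 0.0]], [0.094, [0.0, 0.0, -0.001], [0.0, 0.0, 0.0]]]'

```text
time: 10.8
tool_pos: [0.5155, -0.1958, 0.0989]
ee_rot: [-3.141, -0.697, -0.119]
wrist_force: [0.6, -0.6, -0.0]
width: 0.0932
finger_force: 0.0
```

>>> drive_tool --series '[[0.094, [0.0, 0.0, -0.02], [0.0, 0.0, 0.0]], [0.094, [0.0, 0.0, -0.06], [0.0, 0.0, 0.0]], [0.094, [0.005, 0.0, -0.11], [0.0, 0.0, 0.0]], [0.094, [0.02, 0.0, -0.14], [0.0, 0.0, 0.0]], [0.094, [0.03, 0.0, -0.15], [0.0, 0.0, 0.0]]]'

```text
time: 11.42
tool_pos: [0.443, -0.188, 0.2363]
ee_rot: [3.138, -0.701, -0.118]
wrist_force: [0.2, -0.2, -0.6]
width: 0.0938
finger_force: 0.0
```

Run:
```python
from h import *
st()
c=imaging.get_calibration('wrist');w=snap('wrist');t=snap('top')
cv2.imwrite('pics/both2.png',np.hstack([cv2.resize(w,(400,300)),cv2.resize(t[140:290,260:460],(400,300))])[:,:,::-1])
def mark(n,im,lo,hi,box):
    h=cv2.cvtColor(im,cv2.COLOR_RGB2HSV);m=cv2.inRange(h,lo,hi);x0,y0,x1,y1=box;k=np.zeros_like(m);k[y0:y1,x0:x1]=m[y0:y1,x0:x1]
    nn,l,s,ce=cv2.connectedComponentsWithStats(k);return [(ce[i].round(1).tolist(),int(s[i,4])) for i in range(1,nn) if s[i,4]>40]
y=((20,120,100),(32,255,255))
print(mark('top',t,*y,(380,160,460,250)),'exp mark',proj('top',BAY['y']+.016*D+.014*N).round(1))
print(mark('wrist',w,*y,(200,100,420,330)),proj('wrist',BAY['y']+.016*D+.014*N,c).round(1))
print(rel(seat('w1',dy=.002,n=0,back=.15),orient(-1)))
```

```text
t 11.425 q [-0.84 -0.58  2.    0.47  1.2   0.79] P [ 0.443  -0.188   0.2363] rpy [ 3.138 -0.701 -0.118] F [ 0.2 -0.2 -0.6] w 0.0938 f 0.0
[([422.6, 191.8], 308), ([423.0, 214.9], 94)] exp mark [424.9 215.1]
[([317.5, 200.0], 972), ([313.6, 227.6], 353)] [319.9 230.3]
([-0.0326, -0.2297, -0.0008], [0.0026, -0.0018, -0.0005])
```

View pics/both2.png

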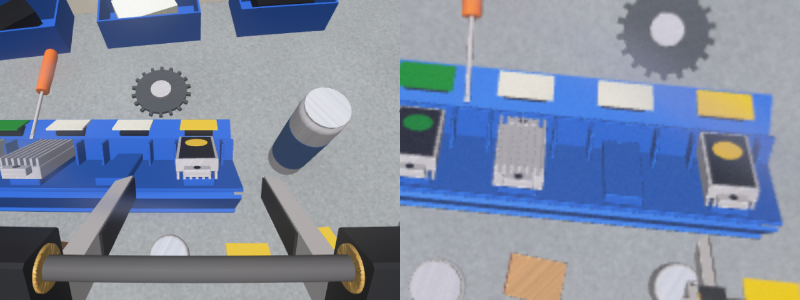

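The yellow unit is seated back up, and its mark is 2 px from the expected spot in top view. The mark of the unit in the first plain bay, at (320,216) top, must be red. I go there with the same wrist side.

>>> drive_tool --series '[[0.094, [0.0, -0.04, 0.0], [0.0, 0.0, 0.0]], [0.094, [0.0, -0.09, 0.0], [0.0, 0.0, 0.0]], [0.094, [-0.005, -0.14, 0.0], [0.0, 0.0, 0.0]], [0.094, [-0.015, -0.19, 0.0], [0.0, 0.0, 0.0]], [0.094, [-0.025, -0.225, 0.0], [0.002, -0.002, 0.0]]]'

```text
time: 12.15
tool_pos: [0.4495, 0.0412, 0.2143]
ee_rot: [-3.14, -0.692, -0.115]
wrist_force: [0.1, -0.2, 0.1]
width: 0.0938
finger_force: 0.0
```

>>> drive_tool --series '[[0.094, [-0.0076, -0.004, 0.0], [0.0, 0.0, 0.0]], [0.094, [-0.0076, -0.004, 0.0], [0.0, 0.0, 0.0]]]'

```text
time: 12.4
tool_pos: [0.4444, 0.0434, 0.2101]
ee_rot: [-3.141, -0.692, -0.117]
wrist_force: [-0.7, 0.5, -0.2]
width: 0.0941
finger_force: 0.0
```

Run:
```python
from h import *
st();print(rel(seat('w1',dy=.001,n=0,back=.0),orient(-1)))
c=imaging.get_calibration('wrist');w=snap('wrist','w4.png')
B=BAY['w1']
print([proj('wrist',B-.05*D+y*YH+.014*N,c).round(0).tolist() for y in(-.027,.027)],[proj('wrist',B+.05*D+y*YH+.014*N,c).round(0).tolist() for y in(-.027,.027)])
cv2.imwrite('pics/w4c.png',cv2.resize(w[150:400,170:470],(600,500))[:,:,::-1])
```

```text
t 12.4 q [ 0.06 -0.68  2.1  -0.13  1.05  1.77] P [0.4444 0.0434 0.2101] rpy [-3.141 -0.692 -0.117] F [-0.7  0.5 -0.2] w 0.0941 f 0.0
([0.0045, 0.0011, 0.1474], [-0.0009, 0.0063, 0.0002])
[[358.0, 207.0], [285.0, 207.0]] [[348.0, 184.0], [293.0, 184.0]]
```

View pics/w4c.png

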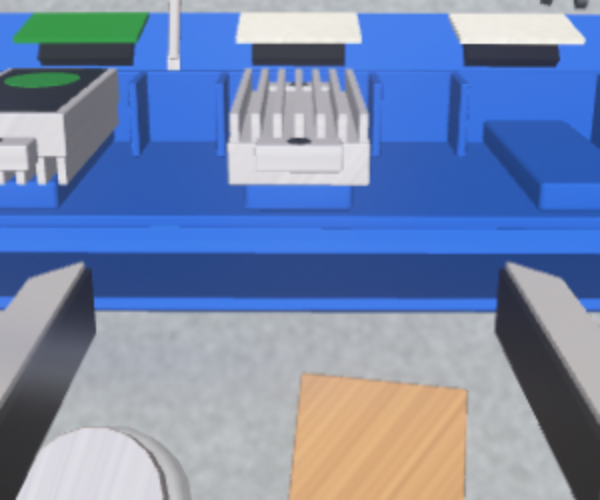

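Wrist crop: the unit's upper end spans u 284–354, about 1 mm from my estimate. I advance and grip.

>>> drive_tool --series '[[0.094, [0.004, 0.001, 0.04], [0.0, 0.006, 0.0]], [0.094, [0.0045, 0.001, 0.08], [0.0, 0.006, 0.0]], [0.094, [0.0045, 0.001, 0.115], [0.0, 0.006, 0.0]], [0.094, [0.0045, 0.001, 0.137], [0.0, 0.006, 0.0]], [0.094, [0.0045, 0.001, 0.147], [0.0, 0.006, 0.0]]]'

```text
time: 13.08
tool_pos: [0.542, 0.0282, 0.1008]
ee_rot: [-3.14, -0.699, -0.123]
wrist_force: [-0.1, 0.0, 0.4]
width: 0.0937
finger_force: 0.0
```

>>> drive_tool --series '[[0.094, [0.0, 0.0, 0.0], [0.0, 0.0, 0.0]], [0.05, [0.0, 0.0, 0.0], [0.0, 0.0, 0.0]], [0.04, [0.0, 0.0, 0.0], [0.0, 0.0, 0.0]], [0.04, [0.0, 0.0, 0.0], [0.0, 0.0, 0.0]], [0.04, [0.0, 0.0, 0.0], [0.0, 0.0, 0.0]]]'

```text
time: 13.7
tool_pos: [0.542, 0.0311, 0.103]
ee_rot: [-3.139, -0.702, -0.119]
wrist_force: [0.2, -1.2, 0.9]
width: 0.0573
finger_force: 0.0
```

>>> drive_tool --series '[[0.04, [0.0, 0.0, 0.0], [0.0, 0.0, 0.0]], [0.04, [0.0, 0.0, 0.0], [0.0, 0.0, 0.0]]]'

```text
time: 13.95
tool_pos: [0.5419, 0.031, 0.1028]
ee_rot: [-3.139, -0.702, -0.119]
wrist_force: [-2.6, -0.1, 2.8]
width: 0.0536
finger_force: 30.0
```

Run:
```python
from h import *
st();print(rel(seat('w1',dy=.001,n=0,back=.0),orient(-1)))
```

```text
t 13.95 q [ 0.   -0.34  2.13 -0.12  0.66  1.76] P [0.5419 0.031  0.1028] rpy [-3.139 -0.702 -0.119] F [-2.6 -0.1  2.8] w 0.0536 f 30.0
([-0.0028, 0.0, 0.002], [-0.0009, -0.0036, -0.0016])
```

>>> drive_tool --series '[[0.04, [0.0, 0.0, -0.015], [0.0, 0.0, 0.0]], [0.04, [0.0, 0.0, -0.045], [0.0, 0.0, 0.0]], [0.04, [0.0, 0.0, -0.085], [0.0, 0.0, 0.0]], [0.04, [0.03, 0.0, -0.13], [0.0, 0.0, 0.0]], [0.04, [0.07, 0.0, -0.17], [0.0, 0.0, 0.0]]]'

```text
time: 14.58
tool_pos: [0.4844, 0.0375, 0.2769]
ee_rot: [-3.139, -0.698, -0.118]
wrist_force: [0.9, -0.3, -1.7]
width: 0.0536
finger_force: 30.0
```

>>> drive_tool --series '[[0.04, [0.0, 0.0, 0.0], [0.0, 0.0, -0.1]], [0.04, [0.0, 0.0, 0.0], [0.0, 0.0, -0.27]], [0.04, [0.0, 0.0, 0.0], [0.0, 0.0, -0.45]], [0.04, [0.0, 0.0, 0.0], [0.0, 0.0, -0.63]], [0.04, [0.0, 0.0, 0.0], [0.0, 0.0, -0.81]]]'

```text
time: 15.2
tool_pos: [0.4854, 0.0373, 0.2756]
ee_rot: [2.594, -0.457, 0.828]
wrist_force: [-0.2, 0.4, -1.6]
width: 0.0537
finger_force: 30.0
```

>>> drive_tool --series '[[0.04, [0.0, 0.0, 0.0], [0.0, 0.0, -0.18]], [0.04, [0.0, 0.0, 0.0], [0.0, 0.0, -0.36]], [0.04, [0.0, 0.0, 0.0], [0.0, 0.0, -0.54]], [0.04, [0.0, 0.0, 0.0], [0.0, 0.0, -0.72]], [0.04, [0.0, 0.0, 0.0], [0.0, 0.0, -0.9]]]'

```text
time: 15.82
tool_pos: [0.4854, 0.0373, 0.2757]
ee_rot: [2.449, 0.091, 1.565]
wrist_force: [0.7, -0.8, -1.5]
width: 0.0535
finger_force: 30.0
```

>>> drive_tool --series '[[0.04, [0.0, 0.0, 0.0], [0.0, 0.0, -0.18]], [0.04, [0.0, 0.0, 0.0], [0.0, 0.0, -0.36]], [0.04, [0.0, 0.0, 0.0], [0.0, 0.0, -0.54]], [0.04, [0.0, 0.0, 0.0], [0.0, 0.0, -0.72]], [0.04, [0.0, 0.0, 0.0], [0.0, 0.0, -0.9]]]'

```text
time: 16.45
tool_pos: [0.4854, 0.0373, 0.2756]
ee_rot: [2.742, 0.588, 2.375]
wrist_force: [-0.1, -0.9, -2.1]
width: 0.0536
finger_force: 30.0
```

>>> drive_tool --series '[[0.04, [0.0, 0.0, 0.0], [0.0, 0.0, -0.18]], [0.04, [0.0, 0.0, 0.0], [0.0, 0.0, -0.36]], [0.04, [0.0, 0.0, 0.0], [0.0, 0.0, -0.48]], [0.04, [0.0, 0.0, 0.0], [0.0, 0.0, -0.53]], [0.04, [0.0, 0.0, 0.0], [0.0, 0.0, -0.53]]]'

```text
time: 17.08
tool_pos: [0.4855, 0.0372, 0.2759]
ee_rot: [3.138, 0.698, 3.02]
wrist_force: [0.4, -0.1, -2.6]
width: 0.0534
finger_force: 30.0
```

Run:
```python
from h import *
st(); t=snap('top','t3.png'); h=cv2.cvtColor(t,cv2.COLOR_RGB2HSV)
m=(cv2.inRange(h,(0,150,60),(8,255,255))|cv2.inRange(h,(172,150,60),(180,255,255)));n,l,s,c=cv2.connectedComponentsWithStats(m)
print([(c[i].round(1).tolist(),int(s[i,4])) for i in range(1,n) if s[i,4]>40])
print(rel(seat('r',dy=.002,n=.012,back=.13),orient(1)))
```

```text
t 17.075 q [ 0.03 -0.58  1.92 -0.1   1.11 -1.41] P [0.4855 0.0372 0.2759] rpy [3.138 0.698 3.02 ] F [ 0.4 -0.1 -2.6] w 0.0534 f 30.0
[([128.0, 73.7], 1762), ([123.3, 101.6], 76), ([222.8, 172.8], 338), ([130.2, 189.6], 230), ([320.2, 219.2], 135)]
([0.0599, 0.2315, 0.0413], [0.0007, 0.0009, -0.0041])
```

The red mark is visible at (320,219) in top view. I move to the red bay.

>>> drive_tool --series '[[0.04, [0.0, 0.03, 0.0], [0.0, 0.0, 0.0]], [0.04, [0.0, 0.08, 0.0], [0.0, 0.0, 0.0]], [0.04, [0.0, 0.13, 0.0], [0.0, 0.0, 0.0]], [0.04, [0.01, 0.18, 0.01], [0.0, 0.0, 0.0]], [0.04, [0.03, 0.22, 0.02], [0.0, 0.0, -0.004]]]'

```text
time: 17.75
tool_pos: [0.5023, 0.2596, 0.2435]
ee_rot: [3.139, 0.702, 3.025]
wrist_force: [1.4, -0.4, -2.2]
width: 0.0535
finger_force: 30.0
```

>>> drive_tool --series '[[0.04, [0.025, 0.0115, 0.018], [0.0, 0.0, 0.0]], [0.04, [0.03, 0.0115, 0.021], [0.0, 0.0, 0.0]], [0.04, [0.03, 0.0115, 0.021], [0.0, 0.0, 0.0]]]'

```text
time: 18.12
tool_pos: [0.4943, 0.269, 0.2082]
ee_rot: [-3.141, 0.701, 3.025]
wrist_force: [0.3, 0.6, -2.0]
width: 0.0539
finger_force: 30.0
```

Run:
```python
from h import *
st(); print(rel(seat('r',dy=.002,n=.003,back=0),orient(1)))
```

```text
t 18.125 q [ 0.69 -0.23  1.82 -0.55  1.08 -0.62] P [0.4943 0.269  0.2082] rpy [-3.141  0.701  3.025] F [ 0.3  0.6 -2. ] w 0.0539 f 30.0
([0.0105, 0.0005, 0.1309], [0.0004, 0.0033, 0.0006])
```

>>> drive_tool --series '[[0.04, [0.002, 0.0, 0.025], [0.0, 0.003, 0.0]], [0.04, [0.004, 0.0, 0.055], [0.0, 0.003, 0.0]], [0.04, [0.006, 0.0, 0.085], [0.0, 0.003, 0.0]], [0.04, [0.008, 0.0, 0.105], [0.0, 0.003, 0.0]], [0.04, [0.009, 0.0, 0.115], [0.0, 0.003, 0.0]]]'

```text
time: 18.75
tool_pos: [0.5625, 0.2605, 0.1155]
ee_rot: [3.14, 0.7, 3.023]
wrist_force: [-0.4, -0.5, -1.0]
width: 0.0536
finger_force: 30.0
```

>>> drive_tool --series '[[0.04, [0.0, 0.0, 0.003], [0.0, 0.0, 0.0]], [0.04, [0.0, 0.0, 0.005], [0.0, 0.0, 0.0]], [0.04, [0.0, 0.0, 0.007], [0.0, 0.0, 0.0]], [0.04, [0.0, 0.0, 0.008], [0.0, 0.0, 0.0]], [0.04, [0.0, 0.0, 0.008], [0.0, 0.0, 0.0]]]'

```text
time: 19.38
tool_pos: [0.5662, 0.2612, 0.1086]
ee_rot: [3.141, 0.699, 3.026]
wrist_force: [0.2, 0.6, -1.7]
width: 0.0536
finger_force: 30.0
```

Run:
```python
from h import *
st(); print(rel(seat('r',dy=.002,n=.003,back=0),orient(1)))
```

```text
t 19.375 q [ 0.57 -0.03  1.86 -0.59  0.83 -0.59] P [0.5662 0.2612 0.1086] rpy [3.141 0.699 3.026] F [ 0.2  0.6 -1.7] w 0.0536 f 30.0
([0.0014, -0.0001, 0.0081], [0.0011, 0.0006, 0.0008])
```

>>> drive_tool --series '[[0.04, [0.001, 0.0, 0.003], [0.0, 0.0, 0.0]], [0.04, [0.001, 0.0, 0.005], [0.0, 0.0, 0.0]], [0.04, [0.001, 0.0, 0.005], [0.0, 0.0, 0.0]]]'

```text
time: 19.75
tool_pos: [0.5686, 0.2607, 0.1035]
ee_rot: [-3.141, 0.698, 3.026]
wrist_force: [0.3, 0.2, -1.7]
width: 0.0537
finger_force: 30.0
```

>>> drive_tool --series '[[0.04, [0.0, 0.0, 0.002], [0.0, 0.0, 0.0]], [0.04, [0.0, 0.0, 0.002], [0.0, 0.0, 0.0]], [0.04, [0.0, 0.0, 0.002], [0.0, 0.0, 0.0]]]'

```text
time: 20.12
tool_pos: [0.5702, 0.2608, 0.1033]
ee_rot: [3.141, 0.7, 3.025]
wrist_force: [-5.5, 0.2, 4.4]
width: 0.0536
finger_force: 30.0
```

Run:
```python
from h import *
st(); print(rel(seat('r',dy=.002,n=.003,back=0),orient(1)))
```

```text
t 20.125 q [ 0.57 -0.02  1.86 -0.59  0.82 -0.58] P [0.5702 0.2608 0.1033] rpy [3.141 0.7   3.025] F [-5.5  0.2  4.4] w 0.0536 f 30.0
([0.0011, -0.0002, 0.0016], [0.0012, 0.0014, 0.0004])
```

Lip contact. I ease it 2 mm toward the rib and feel for contact.

>>> drive_tool --series '[[0.04, [0.001, 0.0, 0.0], [0.0, 0.0, 0.0]], [0.04, [0.002, 0.0, 0.0], [0.0, 0.0, 0.0]], [0.04, [0.002, 0.0, 0.0], [0.0, 0.0, 0.0]]]'

```text
time: 20.5
tool_pos: [0.5689, 0.261, 0.1023]
ee_rot: [3.141, 0.7, 3.025]
wrist_force: [-3.5, -0.7, 4.2]
width: 0.0534
finger_force: 30.0
```

Run:
```python
from h import *
o=st(); print('fN',o['wrist_force']@N,'fD',o['wrist_force']@D)
```

```text
t 20.5 q [ 0.57 -0.02  1.86 -0.59  0.81 -0.58] P [0.5689 0.261  0.1023] rpy [3.141 0.7   3.025] F [-3.5 -0.7  4.2] w 0.0534 f 30.0
fN 0.14097088964044552 fD -5.380442952041425
```

>>> drive_tool --series '[[0.04, [0.001, 0.0, 0.0], [0.0, 0.0, 0.0]], [0.04, [0.003, 0.0, 0.0], [0.0, 0.0, 0.0]], [0.04, [0.003, 0.0, 0.0], [0.0, 0.0, 0.0]]]'

```text
time: 20.88
tool_pos: [0.5671, 0.2612, 0.1008]
ee_rot: [3.141, 0.702, 3.026]
wrist_force: [-3.8, -0.7, 4.8]
width: 0.0534
finger_force: 30.0
```

Run:
```python
from h import *
o=st(); print('fN',o['wrist_force']@N,'fD',o['wrist_force']@D)
```

```text
t 20.875 q [ 0.57 -0.02  1.87 -0.6   0.81 -0.57] P [0.5671 0.2612 0.1008] rpy [3.141 0.702 3.026] F [-3.8 -0.7  4.8] w 0.0534 f 30.0
fN 0.24446470912630272 fD -6.102494662386589
```

>>> drive_tool --series '[[0.06, [0.0, 0.0, 0.0], [0.0, 0.0, 0.0]], [0.08, [0.0, 0.0, 0.0], [0.0, 0.0, 0.0]], [0.094, [0.0, 0.0, 0.0], [0.0, 0.0, 0.0]], [0.094, [0.0, 0.0, 0.0], [0.0, 0.0, 0.0]], [0.094, [0.0, 0.0, 0.0], [0.0, 0.0, 0.0]]]'

```text
time: 21.5
tool_pos: [0.5661, 0.2611, 0.099]
ee_rot: [3.141, 0.698, 3.026]
wrist_force: [0.3, 0.1, 0.4]
width: 0.0935
finger_force: 0.0
```

>>> drive_tool --series '[[0.094, [0.0, 0.0, -0.02], [0.0, 0.0, 0.0]], [0.094, [0.0, 0.0, -0.06], [0.0, 0.0, 0.0]], [0.094, [-0.005, 0.0, -0.11], [0.0, 0.0, 0.0]], [0.094, [-0.02, 0.0, -0.15], [0.0, 0.0, 0.0]], [0.094, [-0.03, 0.0, -0.2], [0.0, 0.0, 0.0]]]'

```text
time: 22.12
tool_pos: [0.4604, 0.273, 0.2725]
ee_rot: [-3.142, 0.698, 3.025]
wrist_force: [1.2, 0.8, 0.9]
width: 0.0941
finger_force: 0.0
```

Run:
```python
from h import *
st(); t=snap('top');s=snap('side'); h=cv2.cvtColor(t,cv2.COLOR_RGB2HSV)
def f(m):
    n,l,S,c=cv2.connectedComponentsWithStats(m);return [(c[i].round(1).tolist(),int(S[i,4])) for i in range(1,n) if S[i,4]>40 and 150<c[i][1]<240 and 190<c[i][0]<450]
print(f(cv2.inRange(h,(0,150,60),(8,255,255))|cv2.inRange(h,(172,150,60),(180,255,255))),f(cv2.inRange(h,(50,120,40),(80,255,255))),f(cv2.inRange(h,(20,120,100),(32,255,255))))
for k in 'rgy': print(k,proj('top',BAY[k]+.016*D+.014*N).round(1))
cv2.imwrite('pics/fin.png',np.hstack([cv2.resize(t[140:290,180:460],(400,300)),cv2.resize(s[150:390,180:420],(400,300))])[:,:,::-1])
```

```text
t 22.125 q [ 0.75 -0.3   1.75 -0.54  1.24 -0.64] P [0.4604 0.273  0.2725] rpy [-3.142  0.698  3.025] F [1.2 0.8 0.9] w 0.0941 f 0.0
[([222.8, 172.8], 338), ([214.5, 193.9], 115)] [([272.6, 177.6], 339), ([268.5, 200.6], 97)] [([422.7, 191.8], 304), ([423.1, 214.8], 93)]
r [216.1 195.7]
g [268.5 200.6]
y [424.9 215.1]
```

View pics/fin.png

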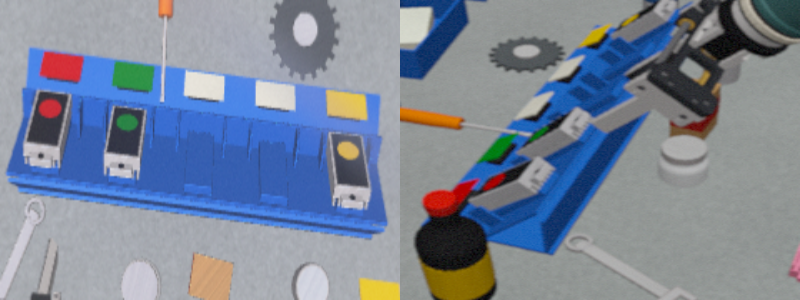

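The picture shows red, green and yellow units all back up behind their own cards, with marks at (214,194), (268,201) and (423,215). The red mark sits 2 px off, so I check its tilt numerically.

Run:
```python
from h import *
t=snap('top');s=snap('side')
def tri(a,b):
    o,d=ray('top',*a);p,e=ray('side',*b);A=np.stack([d,-e],1);x=np.linalg.lstsq(A,p-o,rcond=None)[0];return (o+d*x[0]+p+e*x[1])/2,np.linalg.norm(o+d*x[0]-p-e*x[1])
def mom(im,hs,c,r):
    h=cv2.cvtColor(im,cv2.COLOR_RGB2HSV).astype(int);yy,xx=np.mgrid[:480,:640]
    dh=np.abs((h[:,:,0]-hs+90)%180-90);m=(dh<12)&(h[:,:,1]>130)&(h[:,:,2]>50)&(np.hypot(xx-c[0],yy-c[1])<r)
    P=np.stack([xx[m],yy[m]],1);w=np.linalg.eigvalsh(np.cov(P.T));return P.mean(0).round(1),len(P),(2*np.sqrt(w)).round(2)
H={'r':0,'g':65,'y':25};C={'r':(214.5,194),'g':(268.5,200.6),'y':(423,215)}
for k in 'rgy':
    c,n,ax=mom(t,H[k],C[k],12)
    th=np.linspace(0,2*np.pi,200);M=BAY[k]+.016*D+.014*N
    for tilt in(0,8):
        aa=a-np.radians(tilt);D2=np.cos(aa)*XH-np.sin(aa)*ZH
        E=np.array([proj('top',M+.0165*(np.cos(x)*D2+np.sin(x)*YH)) for x in th]);w=np.linalg.eigvalsh(np.cov(E.T));print('  pred tilt',tilt,(np.sqrt(2*w)).round(2))
    e=proj('side',M);print(k,c,n,ax,'side',e.round(1),end=' ')
    try:
        cs,n2,_=mom(s,H[k],e,11);print(cs,n2,'rel place (x,y,z)',end=' ');P,er=tri(c,cs);v=P-M;print((v@XH).round(4),(v@YH).round(4),v[2].round(4),'err',er.round(4))
    except Exception as ex: print(ex)
```

```text
pred tilt 0 [4.01 7.69]
  pred tilt 8 [4.85 7.68]
r [214.6 193.9] 121 [4.77 8.13] side [238.7 296.6] [236.2 295.2] 100 rel place (x,y,z) 0.0032 0.0026 0.0055 err 0.0005
  pred tilt 0 [4.04 7.55]
  pred tilt 8 [4.89 7.55]
g [268.7 200.7] 93 [4.04 7.41] side [262.8 257.2] [262.8 256.9] 49 rel place (x,y,z) 0.0 -0.0004 0.0004 err 0.0003
  pred tilt 0 [3.98 7.66]
  pred tilt 8 [4.81 7.65]
y [422.6 214.9] 77 [3.56 7.29] side [318.5 166. ] [318.  165.5] 36 rel place (x,y,z) -0.0009 0.0063 0.0059 err 0.0003
```

Run:
```python
from h import *
t=snap('top');h=cv2.cvtColor(t,cv2.COLOR_RGB2HSV)
for k in 'rgy':
    M=BAY[k]+.014*N;poly=np.array([proj('top',M+i*.06*D+j*.036*YH) for i,j in((-1,-1),(-1,1),(1,1),(1,-1))]).astype(np.int32)
    roi=np.zeros((480,640),np.uint8);cv2.fillPoly(roi,[poly],255)
    dark=((h[:,:,2]<70)&(roi>0)).astype(np.uint8);n,l,s,c=cv2.connectedComponentsWithStats(dark);i=1+np.argmax(s[1:,4])
    hull=cv2.convexHull(np.argwhere(l==i)[:,::-1].astype(np.int32));(cc,sz,an)=cv2.minAreaRect(hull)
    e=[proj('top',M+x*.05*D) for x in(-1,1)];print(k,np.round(cc,1),np.round(sz,1),round(an,1),s[i,4],'hull',cv2.contourArea(hull),'pred c',np.mean(e,0).round(1),'len',np.linalg.norm(e[0]-e[1]).round(1))
```

```text
r [212.9 198.5] [19.4 27.8] 17.4 338 hull 470.0 pred c [214.5 200. ] len 26.0
g [266.6 212.3] [10.5 14. ] 41.6 49 hull 101.5 pred c [267.5 205. ] len 25.2Traceback (most recent call last):
  File "<stdin>", line 6, in <module>
    return _wrapfunc(a, 'argmax', axis=axis, out=out, **kwds)
    return bound(*args, **kwds)
ValueError: attempt to get argmax of an empty sequence
```

Run:
```python
from h import *
t=snap('top');h=cv2.cvtColor(t,cv2.COLOR_RGB2HSV).astype(int)
def prof(k,P0,P1,n=61):
    return [t[int(round(v)),int(round(u))] for u,v in (proj('top',P0+(P1-P0)*x) for x in np.linspace(0,1,n))]
g=cv2.cvtColor(t,cv2.COLOR_RGB2HSV)
for k,dy in (('r',.004),('g',0),('y',.003)):
    out=[]
    for j in(-.019,.019):   # strips beside the mark
        M=BAY[k]+(j+dy)*YH+.014*N
        xs=np.arange(-.085,.0851,.0025);pp=np.array([proj('top',M+x*D) for x in xs],np.float32)
        v=cv2.remap(t,pp[:,0].reshape(1,-1),pp[:,1].reshape(1,-1),cv2.INTER_LINEAR)[0].astype(int)
        dk=(v[:,2]<110)&(v[:,0]<90); i=np.where(dk)[0]; out.append((round(xs[i[0]]*1e3),round(xs[i[-1]]*1e3),int(dk.sum())))
    print(k,out)
```

```text
r [(-45, 55, 41), (-45, 55, 41)]
g [(-45, 43, 36), (-45, 43, 36)]
y [(-45, 18, 26), (-47, 45, 38)]
```

Run:
```python
from h import *
t=snap('top');s=snap('side')
def comp(im,hs,box):
    h=cv2.cvtColor(im,cv2.COLOR_RGB2HSV).astype(int);m=((np.abs((h[:,:,0]-hs+90)%180-90)<12)&(h[:,:,1]>130)&(h[:,:,2]>50)).astype(np.uint8)
    n,l,S,c=cv2.connectedComponentsWithStats(m,connectivity=4)
    for i in range(1,n):
        if S[i,4]>25 and box[0]<c[i][0]<box[2] and box[1]<c[i][1]<box[3]:
            P=np.argwhere(l==i)[:,::-1];w,V=np.linalg.eigh(np.cov(P.T));print('  ',c[i].round(1),S[i,4],S[i,:4],(2*np.sqrt(w)).round(2),round(np.degrees(np.arctan2(V[1,1],V[0,1])),0))
for k,hs in(('r',0),('g',65),('y',25)):
    M=BAY[k]+.016*D+.014*N;e=proj('side',M);print(k);comp(s,hs,(e[0]-30,e[1]-25,e[0]+30,e[1]+25))
    for tl in(-8,0,8):
        aa=a-np.radians(tl);D2=np.cos(aa)*XH-np.sin(aa)*ZH
        E=np.array([proj('side',M+.0165*(np.cos(x)*D2+np.sin(x)*YH)) for x in np.linspace(0,6.283,200)]);w,V=np.linalg.eigh(np.cov(E.T));print('  pred',tl,e.round(1),np.sqrt(2*w).round(2),round(np.degrees(np.arctan2(V[1,1],V[0,1])),0))
# bright/dark profile across side view of red and green end faces
g=cv2.cvtColor(s,cv2.COLOR_RGB2HSV)
for k in 'rg':
    M=BAY[k]-.056*D; print(k,'ear pred side',proj('side',M).round(1),'top',proj('top',M).round(1))
h=cv2.cvtColor(t,cv2.COLOR_RGB2HSV);m=cv2.inRange(h,(0,0,185),(180,60,255));n,l,S,c=cv2.connectedComponentsWithStats(m)
print('top white',[(c[i].round(1).tolist(),S[i].tolist()) for i in range(1,n) if S[i,4]>40 and 205<c[i][1]<240 and 190<c[i][0]<450])
```

```text
r
   [236.4 295.1] 100 [229 288  15  15] [3.37 9.59] 136.0
  pred -8 [238.7 296.6] [0.75 8.76] 125.0
  pred 0 [238.7 296.6] [1.72 8.76] 130.0
  pred 8 [238.7 296.6] [2.65 8.77] 135.0
g
   [263.1 256.7] 47 [258 251  11  12] [1.95 7.89] 134.0
   [238.2 268.9] 201 [227 257  23  23] [ 4.85 13.96] 129.0
  pred -8 [262.8 257.2] [0.66 8.07] 125.0
  pred 0 [262.8 257.2] [1.5  8.07] 131.0
  pred 8 [262.8 257.2] [2.32 8.08] 136.0
y
   [318.  165.5] 36 [313 161  11  10] [1.5 7.7] 137.0
   [296.7 178.9] 130 [288 170  18  17] [ 4.09 10.75] 133.0
  pred -8 [318.5 166. ] [0.45 6.71] 126.0
  pred 0 [318.5 166. ] [1.03 6.7 ] 132.0
  pred 8 [318.5 166. ] [1.59 6.7 ] 139.0
r ear pred side [264.5 287.1] top [209.6 219.3]
g ear pred side [287.6 246.8] top [264.3 224.4]
top white [([208.2, 216.9], [196, 211, 26, 13, 182]), ([264.8, 222.1], [253, 217, 25, 13, 187]), ([426.4, 235.7], [413, 233, 26, 11, 121])]
```

The red mark's ellipses in both views show the unit lying about 6° too flat: its lower end caught on the lip about 10 mm off the rib. I regrip it, lift it slightly, tip the lower end in and lower it again.

Run:
```python
from h import *
st(); print(rel([.5671,.2612,.1000],orient(1)))
```

```text
t 22.525 q [ 0.75 -0.29  1.75 -0.54  1.24 -0.64] P [0.461  0.2726 0.2689] rpy [-3.138  0.696  3.028] F [ 0.5 -1.1 -0.7] w 0.0944 f 0.0
([0.0264, 0.0015, 0.1981], [-0.0019, -0.0024, 0.0021])
```

>>> drive_tool --series '[[0.094, [0.012, 0.001, 0.04], [0.0, 0.0, 0.0]], [0.094, [0.022, 0.001, 0.09], [0.0, 0.0, 0.0]], [0.094, [0.0264, 0.001, 0.14], [0.0, 0.0, 0.0]], [0.094, [0.0264, 0.001, 0.18], [0.0, 0.0, 0.0]], [0.094, [0.0264, 0.001, 0.197], [0.0, 0.0, 0.0]]]'

```text
time: 23.15
tool_pos: [0.5665, 0.2599, 0.099]
ee_rot: [-3.136, 0.693, 3.027]
wrist_force: [1.1, 0.4, -0.4]
width: 0.0937
finger_force: 0.0
```

>>> drive_tool --series '[[0.094, [0.0, 0.0, 0.0], [0.0, 0.0, 0.0]], [0.05, [0.0, 0.0, 0.0], [0.0, 0.0, 0.0]], [0.04, [0.0, 0.0, 0.0], [0.0, 0.0, 0.0]], [0.04, [0.0, 0.0, 0.0], [0.0, 0.0, 0.0]], [0.04, [0.0, 0.0, 0.0], [0.0, 0.0, 0.0]]]'

```text
time: 23.78
tool_pos: [0.567, 0.2623, 0.1045]
ee_rot: [3.14, 0.699, 3.025]
wrist_force: [-0.3, 0.1, 0.1]
width: 0.0574
finger_force: 0.0
```

>>> drive_tool --series '[[0.04, [0.0, 0.0, 0.0], [0.0, 0.0, 0.0]], [0.04, [0.0, 0.0, 0.0], [0.0, 0.0, 0.0]], [0.04, [0.0, 0.0, -0.005], [0.0, 0.0, 0.0]], [0.04, [0.0, 0.0, -0.012], [0.0, 0.0, 0.0]], [0.04, [0.0, 0.0, -0.012], [0.0, 0.0, 0.0]]]'

```text
time: 24.4
tool_pos: [0.5588, 0.2629, 0.1127]
ee_rot: [3.141, 0.697, 3.025]
wrist_force: [-0.2, 1.0, -0.9]
width: 0.0539
finger_force: 30.0
```

>>> drive_tool --series '[[0.04, [0.0, 0.0, 0.0], [0.0, 0.03, 0.0]], [0.04, [0.0, 0.0, 0.0], [0.0, 0.06, 0.0]], [0.04, [0.0, 0.0, 0.0], [0.0, 0.09, 0.0]], [0.04, [0.0, 0.0, 0.0], [0.0, 0.09, 0.0]]]'

```text
time: 24.9
tool_pos: [0.5595, 0.2627, 0.1127]
ee_rot: [3.141, 0.608, 3.025]
wrist_force: [-0.2, -0.9, -1.7]
width: 0.0536
finger_force: 30.0
```

```bash
cat > chk.py <<'E'
from h import *
o=st();F=o['wrist_force'];print('fN',round(F@N,2),'fD',round(F@D,2),'tqY',round(o['wrist_torque']@YH,3))
v=o['tool_pos']-REF;print('vs REF D,N,Y',np.round([v@D,v@N,v@YH],4))
for n in('top','side'):
    im=snap(n);M=BAY['r']+.016*D+.014*N;e=proj(n,M);h=cv2.cvtColor(im,cv2.COLOR_RGB2HSV).astype(int)
    m=((np.abs((h[:,:,0]+90)%180-90)<12)&(h[:,:,1]>130)&(h[:,:,2]>50)).astype(np.uint8);k,l,S,c=cv2.connectedComponentsWithStats(m,connectivity=4)
    for i in range(1,k):
        if S[i,4]>20 and np.hypot(*(c[i]-e))<17:
            w=np.linalg.eigvalsh(np.cov(np.argwhere(l==i).T));print(n,c[i].round(1),'exp',e.round(1),S[i,4],(2*np.sqrt(w)).round(2))
E
python3 chk.py
```

```text
t 24.9 q [ 0.55 -0.03  1.8  -0.46  0.92 -0.71] P [0.5595 0.2627 0.1127] rpy [3.141 0.608 3.025] F [-0.2 -0.9 -1.7] w 0.0536 f 30.0
fN -1.18 fD 1.18 tqY 0.473
vs REF D,N,Y [-0.0157  0.0018 -0.0006]
top [214.  198.3] exp [216.1 195.7] 109 [4.32 8.13]
side [241.4 294.7] exp [238.7 296.6] 77 [2.54 9.75]
```

>>> drive_tool --series '[[0.04, [0.001, 0.0, 0.003], [0.0, 0.0, 0.0]], [0.04, [0.001, 0.0, 0.006], [0.0, 0.0, 0.0]], [0.04, [0.001, 0.0, 0.008], [0.0, 0.0, 0.0]], [0.04, [0.001, 0.0, 0.008], [0.0, 0.0, 0.0]]]'

```text
time: 25.5
tool_pos: [0.5639, 0.2627, 0.1065]
ee_rot: [3.14, 0.61, 3.025]
wrist_force: [4.1, -0.8, -1.1]
width: 0.0538
finger_force: 30.0
```

```bash
python3 chk.py
```

```text
t 25.5 q [ 0.54 -0.01  1.81 -0.46  0.9  -0.7 ] P [0.5639 0.2627 0.1065] rpy [3.14  0.61  3.025] F [ 4.1 -0.8 -1.1] w 0.0538 f 30.0
fN 2.53 fD 3.52 tqY -0.424
vs REF D,N,Y [-0.0081  0.0012  0.    ]
top [214.4 196.5] exp [216.1 195.7] 107 [4.15 8.25]
side [239.2 296.3] exp [238.7 296.6] 76 [2.66 9.26]
```

>>> drive_tool --series '[[0.04, [0.0, 0.0, 0.002], [0.0, 0.0, 0.0]], [0.04, [-0.0004, 0.0, 0.004], [0.0, 0.0, 0.0]], [0.04, [-0.0005, 0.0, 0.006], [0.0, 0.0, 0.0]], [0.04, [-0.0005, 0.0, 0.007], [0.0, 0.0, 0.0]], [0.04, [-0.0005, 0.0, 0.007], [0.0, 0.0, 0.0]]]'

```text
time: 26.22
tool_pos: [0.5669, 0.2624, 0.1036]
ee_rot: [3.14, 0.61, 3.024]
wrist_force: [-15.3, -1.6, 18.1]
width: 0.0537
finger_force: 30.0
```

```bash
python3 chk.py
```

```text
t 26.225 q [ 0.54 -0.01  1.8  -0.46  0.89 -0.7 ] P [0.5669 0.2624 0.1036] rpy [3.14  0.61  3.024] F [-15.3  -1.6  18.1] w 0.0537 f 30.0
fN 0.13 fD -23.56 tqY 0.592
vs REF D,N,Y [-0.004   0.0016  0.    ]
top [214.8 195.4] exp [216.1 195.7] 104 [4.13 8.06]
side [238.1 297. ] exp [238.7 296.6] 72 [2.45 9.48]
```

The unit is on lip and rib, and the mark is now within about 1 px of the expected spot. I back off 1.5 mm to unload and release.

>>> drive_tool --series '[[0.04, [0.001, 0.0, -0.0015], [0.0, 0.0, 0.0]], [0.04, [0.001, 0.0, -0.0015], [0.0, 0.0, 0.0]], [0.06, [0.001, 0.0, -0.0015], [0.0, 0.0, 0.0]], [0.08, [0.001, 0.0, -0.0015], [0.0, 0.0, 0.0]], [0.094, [0.001, 0.0, -0.0015], [0.0, 0.0, 0.0]]]'

```text
time: 26.95
tool_pos: [0.565, 0.2618, 0.0994]
ee_rot: [-3.14, 0.606, 3.026]
wrist_force: [0.2, -0.1, 0.6]
width: 0.0768
finger_force: 0.0
```

>>> drive_tool --series '[[0.094, [0.0, 0.0, 0.0], [0.0, 0.0, 0.0]], [0.094, [0.0, 0.0, 0.0], [0.0, 0.0, 0.0]], [0.094, [-0.003, 0.0, -0.03], [0.0, 0.0, 0.0]], [0.094, [-0.007, 0.0, -0.07], [0.0, 0.0, 0.0]], [0.094, [-0.015, 0.0, -0.12], [0.0, 0.0, 0.0]]]'

```text
time: 27.58
tool_pos: [0.5088, 0.2681, 0.2076]
ee_rot: [-3.14, 0.606, 3.026]
wrist_force: [0.0, -0.3, -0.1]
width: 0.0939
finger_force: 0.0
```

>>> drive_tool --series '[[0.094, [-0.01, 0.0, -0.04], [0.0, 0.0, 0.0]], [0.094, [-0.02, 0.0, -0.06], [0.0, 0.0, 0.0]], [0.094, [-0.02, 0.0, -0.06], [0.0, 0.0, 0.0]]]'

```text
time: 27.95
tool_pos: [0.4928, 0.2714, 0.2718]
ee_rot: [3.137, 0.612, 3.023]
wrist_force: [-0.5, -0.0, -1.1]
width: 0.0939
finger_force: 0.0
```

```bash
python3 chk.py
```

```text
t 27.95 q [ 0.65 -0.22  1.66 -0.43  1.26 -0.77] P [0.4928 0.2714 0.2718] rpy [3.137 0.612 3.023] F [-0.5 -0.  -1.1] w 0.0939 f 0.0
fN -1.13 fD 0.51 tqY 0.248
vs REF D,N,Y [-0.1809  0.0526  0.0003]
top [214.7 195.5] exp [216.1 195.7] 106 [4.21 8.09]
side [238.2 297.1] exp [238.7 296.6] 75 [2.53 9.6 ]
```

```bash
python3 -c "
from bench import robot
print(robot.close_job())"
```

```text
the job is handed in; nothing more can be done
None
```

The job is handed in at about 28 s: the red and yellow regulators are back up in the bays with their own colour cards and released, and the green one was not touched. The red one first caught on the lip about 6° off, so I regripped and reseated it. Its mark and the yellow's then sat within about 2 pixels of where they should be; the verdict was not shown.

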